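Exchange the two specimens on the comparison imager

TASK

The first comparison image is taken; for the second the two resin specimens must change places on the imager. Slide the clamp bar back a couple of centimetres by its knob, swap the red and the green specimen without dropping or tipping them and without letting their polished undersides touch the bare bench (the blue mat is there for the one in waiting), then push the bar up again until both are held centred over their windows between the jaws. Leave the other things on the bench where they are.

Things in the scene. Friction and masses are not known exactly. Their poses are not given: they have to be found in the camera images.
- imager: fixed light grey box, 172 mm (x, front to far) by 252 mm (y, to its left), flat black stage on top 62 mm above the bench; origin under its centre on the bench. On the stage: two round flush windows 100 mm apart; behind them along y a fixed metal fence with two white 90-degree vee jaws; before them the clamp bar with two facing vees. Fence, bar and jaws are 9 mm high, guide rods at the ends 14 mm
- clamp_bar (a joint): travel of the clamp bar in m: 0 when it holds two 32 mm specimens in the vees, growing to 0.030 as it slides back toward the imager's front (along the imager's -x); it can pass to -0.005 if nothing stands in the jaws. It drags with about 3 N and stays where it is left
- bar_knob (a point): the black upright knob of the clamp bar, 16 mm in diameter, in the middle of the bar's width, 45 mm nearer the front than the seats when the bar is closed. This point is on its axis 90 mm above the bench, mid-height of the grip (its grip runs from 79 to 98 mm above the bench); it moves with the bar
- seat_left (a point): on the stage surface (62 mm above the bench) at the centre of the left window: where a specimen's origin lies when it is held in the left jaws. There is no play there on the fence side: a specimen set down a few mm short, toward the bar, is pushed home and centred by the bar
- seat_right (a point): the same for the right window, 100 mm to the right
- red_mount: resin-mounted specimen, a plain upright cylinder 32 mm in diameter and 26 mm high with small chamfers, about 60 g, red, with a small oblong of bright metal showing in its top. Its polished face is the underside. Origin: centre of the underside, z up through its axis; grip it by its upper 14 mm, clear above the 9 mm high jaws.
- green_mount: resin-mounted specimen, a plain upright cylinder 32 mm in diameter and 26 mm high with small chamfers, about 60 g, green, with a small round of bright metal showing in its top. Its polished face is the underside. Origin: centre of the underside, z up through its axis; grip it by its upper 14 mm, clear above the 9 mm high jaws.
- rest_mat: blue soft mat fixed on the bench, 100 mm (x) by 130 mm (y), 6 mm thick; origin at the centre of its underside
- wash_bottle: white squeeze bottle with red cap, 230 mm high, body 68 mm in diameter; origin on the bench below it, body axis 17 mm along its +x. Leave alone
- amber_bottle: brown bottle with purple cap, 45 mm in diameter, 128 mm high; origin at the centre of its underside. Leave alone
- timer: small white digital timer standing on edge, 20 x 70 x 62 mm; origin at the centre of its underside. Leave alone
- forceps: steel forceps lying flat, 20 x 138 x 9 mm, long along y; origin at the centre of the underside. Leave alone
There are look-alikes about, which are no part of the job. What is shaped like the green_mount but black is not meant.

How it is judged:
By the outcome, as a careful person would: the job done as asked, in the order asked, and still so for the second after the job is handed in, with the robot touching nothing.
It also fails if it takes over 72 s, if anything falls off the work surface, if the arm or the gripper's body presses on something with over 40 N, if the wrist force passes 120 N, or if a joint passes its speed limit or range.

ROBOT

A 6-joint arm with a two-finger parallel gripper is mounted at the origin on the work surface; the furniture and walls round the work are solid. World frame = base frame: x ahead of the robot, y to its left, z up, the work surface at z = 0. Lengths are in m, angles in rad, forces in N, time in s.
With the tool pointing down it reaches from about 0.275 to 0.825 m from the base axis. Payload 4.9 kg.
Tool frame: the origin (TCP) lies at the very end of the fingers, on their centre line; the grasp point (between the pads) lies 19 mm behind it; z points along the fingers, y is the line along which they close (so a half turn about z gives the same grasp; the last joint's range is limited). The gripper opens to 85 mm and grips with 20 to 120 N. Pads are 22 mm wide; open, the fingers measure 114 mm over their backs; the gripper's body (76 mm by 85 mm) begins 54 mm behind the grasp point. The pads swing forward as they close: fully open they stand 13 mm farther back than shut.
Start: joints at [-1.31, 0.326, -0.193, 1.052, 0, 1.437], TCP at [0.212, -0.508, 0.231] pointing down, gripper open.
Joint ranges: [-2.65, 2.65], [-0.97, 1.79], [-1.3, 1.35], [-1.93, 2.1], [-1.47, 1.37], [-3.14, 3.14]. Speed limits (rad/s): [2.57, 2.57, 3.14, 3.14, 3.14, 3.14].

INTERFACE

Orientations are given as a unit quaternion [x, y, z, w].
In Python, from cell import bot, imaging gives the robot as it stands.
- The arm moves only by the tool servo_tool, never from a script. Its argument "series" is a list of rows, each a list of 4 numbers: the shift along the tool's x, y, z in mm, then the turn about the tool's z in degrees. In form: [[dx, dy, dz, spin], ...]. A call has 1 to 5 rows; each row is the pose to reach, as a shift and turn from the pose commanded when the call began, along the tool's axes at that moment; what a row does not reach only later rows make up. A row lasts 1/10 s, in which the tool goes at most 50 mm and 8.59 degrees, less where a joint would pass 70% of its speed; a pose out of reach is approached as far as the arm can. A call with a gripper value outside its range is refused whole. "claw" is the closure, from -1 (fully open) to 1 (shut), set as the call begins (left out, the last holds). The fingers move at their own pace and stop on an object; the grip force is fixed at half the most. Time passes only in rows, so rows that repeat a pose let the fingers close. It gives the time, the measured TCP pose, the force, the opening and the grip force at its end, in the units of the state.
- bot.read_state(): the state, without advancing time (a new reading comes with each control period).
- imaging.snapshot(name): name is "scene" or "top"; returns (picture, depth): 384x512x3 uint8, red, green, blue; 384x512 float32, m along the optical axis (not along the pixel's ray), 0 where there is no reading.
- imaging.get_calibration(name): a dict with "mtx" (3x3 intrinsics, pixels), "world_to_cam" (4x4, takes a point from world to camera coordinates). Camera axes: x right, y up, looking along -z (the intrinsics and any distortion apply to the point x, -y, -z); pixel columns grow to the right and rows downward; lengths in m; the calibration is good to about 2 mm. A picture is of the moment at which its call begins. get_calibration takes no time and is no camera call.
- bot.close_job(): hands the job in; it is judged then, once.
Trained networks look in the newest picture that a camera, given by its name, has taken for a name from the list of things; names that differ only in an ending like _2 or _b are one class to them, and where a whole thing is asked for, a point or a joint stands for the part that bears it (a point fixed in the world has none). Each returns a list of dicts, best first, with "confidence" (0 to 1); they miss things now and then, are a little off and sometimes report something else, mostly with a low value. They report only what shows in the picture. A call takes as long as a camera call. They do not tell look-alikes from the thing itself.
- imaging.spot_in(thing, camera): "rect" ([left, top, right, bottom] in pixels, round what is visible of it).
- imaging.cut_out(thing, camera): "region" (384x512 bool, what is visible of it) and "rect" ([left, top, right, bottom] in pixels, round what is visible of it).
- imaging.place_of(thing, camera): "uv" ([column, row] in pixels: a listed point, or the origin of a listed thing).
The state is a dict: "t": time; "qpos": joint angles; "qvel": joint speeds; "joint_torque": joint torques, N m; "ee_pos": TCP position; "tool_rot": TCP orientation; "ft_force": force on the tool from outside, world axes, zero at the start; "moment": the same for the moment, N m; "width": finger opening in m; "gripper_force": force on a finger pad.
Only numpy, scipy, OpenCV 4.12 (cv2) and the standard library are available. Lean on these libraries where they do the work, as an engineer would, in place of code of your own. Each camera call takes 0.05 s, during which the arm holds its last target. There are 200 camera calls.

## Working session

There is one attempt and no reset: what is moved stays moved. The work goes in short steps, Python scripts to look and compute and a tool call to move; the robot and the scene stay as the last step left them, time stands still between calls to the robot, and variables do not carry over. Pictures are saved under pics/ and viewed, at most 10 in all, crops included, and the job is handed in when it is done.

Besides the shell and the picture viewer there is one more tool, called after ">>>" as a command line: name --pt "numbers of a row" for each row, then --argument value for the rest. servo_tool: Moves the arm, as the interface text tells. Its arguments: {"type":"object","properties":{"series":{"type":"array","items":{"type":"array","items":{"type":"number"}}},"claw":{"type":"number"}},"required":["series"]}

```bash
ls; mkdir -p pics; cat > h.py <<'E'
import numpy as np, cv2
from cell import bot, imaging
def ray(cam,uv):
    c=imaging.get_calibration(cam);K=np.array(c["mtx"]);T=np.linalg.inv(np.array(c["world_to_cam"]))
    d=np.linalg.inv(K)@[uv[0],uv[1],1]; d=T[:3,:3]@[d[0],-d[1],-d[2]]
    return T[:3,3],d   # d has unit depth
def at_z(cam,uv,z):
    o,d=ray(cam,uv); return o+d*(z-o[2])/d[2]
def tri(uv1,uv2,c1="scene",c2="top"):
    o1,d1=ray(c1,uv1);o2,d2=ray(c2,uv2)
    s=np.linalg.lstsq(np.c_[d1,-d2],o2-o1,rcond=None)[0]
    a,b=o1+d1*s[0],o2+d2*s[1]; return (a+b)/2,np.linalg.norm(a-b)
def dep(cam,uv,D):
    o,d=ray(cam,uv); return o+d*D[int(uv[1]),int(uv[0])]
def save(n,p,s=1.5): cv2.imwrite("pics/"+n,cv2.resize(p[...,::-1],None,fx=s,fy=s))
E
cat > a.py <<'E'
from h import *
np.set_printoptions(precision=4,suppress=True)
s=bot.read_state(); print(s["t"],s["ee_pos"],s["tool_rot"],s["width"])
for c in ("scene","top"):
    p,d=imaging.snapshot(c); save(c+"0.png",p); np.savez(f"/tmp/{c}.npz",p=p,d=d)
    print(c,ray(c,(256,192)))
for n in ("imager","bar_knob","seat_left","seat_right","red_mount","green_mount","rest_mat"):
    for c in ("scene","top"):
        print(n,c,[(np.round(r["uv"],1).tolist(),round(r["confidence"],2)) for r in imaging.place_of(n,c)[:4]])
E
python3 a.py
```

```text
pics
0.0 [ 0.2114 -0.5071  0.2305] [ 0.9806  0.1961 -0.     -0.0009] 0.08499686781547951
scene (array([-0.3169, -0.8698,  0.8569]), array([ 0.5902,  0.6057, -0.5337]))
top (array([0.3617, 0.0238, 1.0672]), array([ 0.1862,  0.0031, -0.9827]))
imager scene [([256.2, 207.2], 0.9)]
imager top [([250.7, 193.8], 0.75)]
bar_knob scene [([249.7, 187.2], 0.62)]
bar_knob top [([253.4, 192.8], 0.87), ([235.7, 181.8], 0.22)]
seat_left scene [([248.7, 184.3], 0.74)]
seat_left top [([236.7, 181.6], 0.64)]
seat_right scene [([275.4, 192.3], 0.58)]
seat_right top [([265.4, 174.0], 0.87), ([271.1, 177.2], 0.37)]
red_mount scene [([245.0, 182.6], 0.44)]
red_mount top [([232.6, 183.7], 0.54)]
green_mount scene [([274.2, 193.5], 0.51)]
green_mount top [([270.5, 174.3], 0.56), ([298.0, 134.9], 0.46)]
rest_mat scene [([324.3, 265.0], 0.53)]
rest_mat top [([366.4, 208.3], 0.75)]
```

View pics/top0.png

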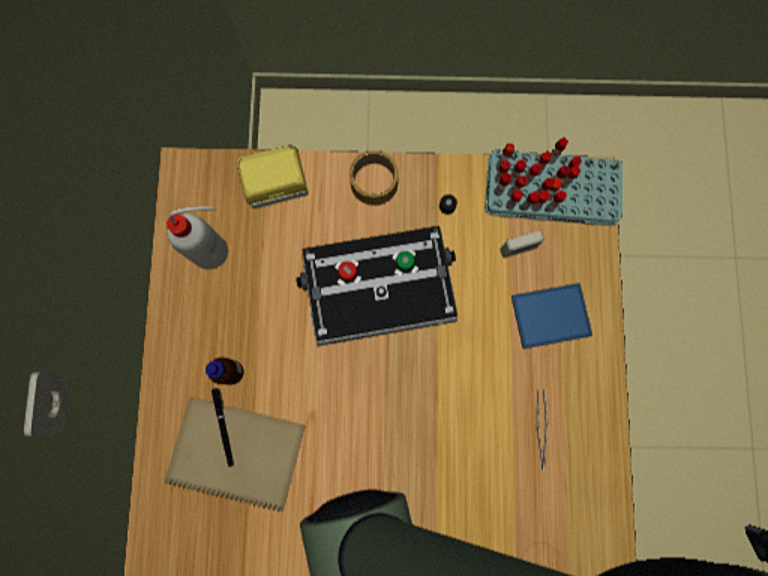

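View pics/scene0.png

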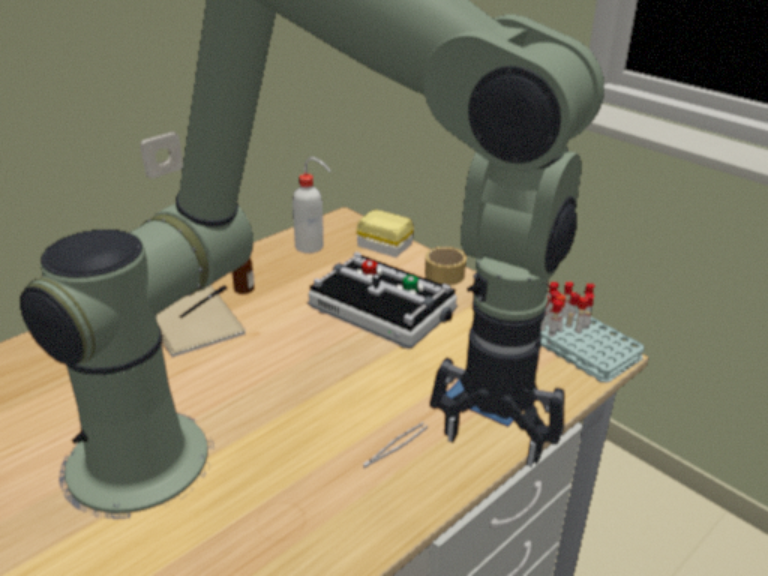

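The top view shows the imager at about (253,190) px in native pixels. The round candidates are:
- Red mount in the left jaw at (231,180).
- Green mount in the right jaw at (270,174).
- Black look-alike on the bench at (299,136), not wanted.
- Red-capped tubes in the rack at (355,120), not wanted.
- Red cap of the wash bottle at (120,149), not wanted.

The mat is at (367,211). I choose the two mounts in the jaws, and next I'll check them in a crop and measure.

```bash
cat > b.py <<'E'
from h import *
np.set_printoptions(precision=4,suppress=True)
P={c:np.load(f"/tmp/{c}.npz") for c in ("scene","top")}
p=P["top"]["p"]; q=P["scene"]["p"]
A=cv2.resize(p[140:240,190:320],None,fx=6,fy=6,interpolation=cv2.INTER_CUBIC)[:,:,::-1]
cv2.imwrite("pics/crop1.png",A)
def blob(img,col,box):
    f=img.astype(int);r,g,b=f[...,0],f[...,1],f[...,2]
    m={"red":(r>90)&(r>2*g)&(r>2*b),"green":(g>50)&(g>1.5*r)&(g>1.25*b),"blue":(b>70)&(b>1.5*r)}[col]
    k=np.zeros_like(m);k[box[1]:box[3],box[0]:box[2]]=1
    v,u=np.nonzero(m&k); return np.array([u.mean(),v.mean()]),len(u),(u.min(),v.min(),u.max(),v.max())
for col in("red","green"):
    t=blob(p,col,(220,160,285,195)); s=blob(q,col,(230,165,290,200))
    D=P["top"]["d"]; 
    print(col,t,s,tri(s[0],t[0]),"dep",dep("top",t[0],D),dep("scene",s[0],P["scene"]["d"]),"z",at_z("top",t[0],.085))
t=blob(p,"blue",(330,180,410,240));print("mat",t,at_z("top",t[0],.006),dep("top",t[0],P["top"]["d"]))
for n,c in (("bar_knob","top"),("bar_knob","scene"),("imager","top"),("rest_mat","top"),("timer","top"),("forceps","top")):
    r=imaging.cut_out(n,c)[0]; print(n,c,r["rect"],r["confidence"])
    if n=="imager":
        D=P["top"]["d"];v,u=np.nonzero(r["region"]&(D>0));X=np.array([dep("top",(a,b),D) for a,b in zip(u,v)])
        X=X[(X[:,2]>.05)&(X[:,2]<.072)];print(len(X),cv2.minAreaRect(X[:,:2].astype(np.float32)*1000),np.median(X[:,2]))
k=np.array(imaging.place_of("bar_knob","top")[0]["uv"]); k2=np.array(imaging.place_of("bar_knob","scene")[0]["uv"])
print("knob",k,k2,tri(k2,k),at_z("top",k,.09))
E
python3 b.py
```

```text
red (array([231.1778, 179.8556]), 90, (np.int64(226), np.int64(175), np.int64(237), np.int64(185))) (array([246.    , 177.5246]), 61, (np.int64(241), np.int64(173), np.int64(251), np.int64(182))) (array([0.5783, 0.0917, 0.0801]), np.float64(0.0027099860546308053)) dep [0.5775 0.0903 0.0887] [0.5673 0.0818 0.0885] z [0.5783 0.0905 0.085 ]
green (array([269.8316, 173.1263]), 95, (np.int64(264), np.int64(168), np.int64(275), np.int64(179))) (array([273.1667, 188.1795]), 78, (np.int64(268), np.int64(183), np.int64(278), np.int64(193))) (array([ 0.5975, -0.0067,  0.0789]), np.float64(0.00390084380748187)) dep [ 0.5962 -0.0076  0.0908] [ 0.5887 -0.0125  0.0847] z [ 0.5976 -0.0078  0.085 ]
mat (array([367.4864, 210.1315]), 1612, (np.int64(342), np.int64(190), np.int64(394), np.int64(231))) [ 0.5175 -0.2781  0.006 ] [ 0.5174 -0.2778  0.0069]
bar_knob top [207.7, 177.6, 297.3, 199.6] 0.68
bar_knob scene [225.3, 177.1, 288.0, 205.7] 0.71
imager top [198.7, 151.3, 307.5, 228.8] 0.64Traceback (most recent call last):
  File "b.py", line 20, in <module>
    D=P["top"]["d"];v,u=np.nonzero(r["region"]&(D>0));X=np.array([dep("top",(a,b),D) for a,b in zip(u,v)])
                                                                  ~~~^^^^^^^^^^^^^^^
  File "h.py", line 14, in dep
    o,d=ray(cam,uv); return o+d*D[int(uv[1]),int(uv[0])]
        ~~~^^^^^^^^
  File "h.py", line 4, in ray
    c=imaging.get_calibration(cam);K=np.array(c["mtx"]);T=np.linalg.inv(np.array(c["world_to_cam"]))
ValueError: time passes only in moves, steps and waits
```

View pics/crop1.png

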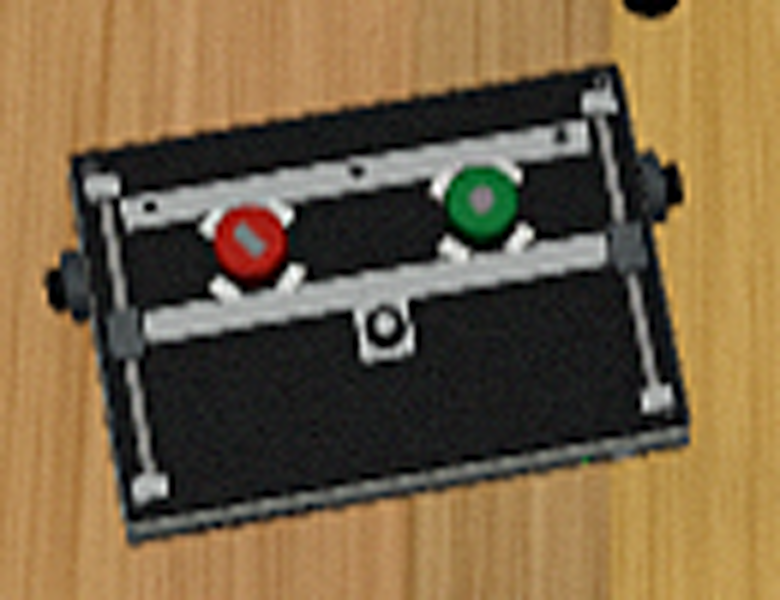

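The crop confirms it: the red mount with the oblong insert is at crop (251,240), the green one with the round insert is at crop (481,205), and the knob is at crop (385,326). I'll refine the yaw and the knob position next.

```bash
sed -i 's/^def ray/CAL={}\ndef cal(c):\n    if c not in CAL: CAL[c]=imaging.get_calibration(c)\n    return CAL[c]\ndef ray/; s/c=imaging.get_calibration(cam);/c=cal(cam);/' h.py
sed -i 's/^from h import \*/from h import *; cal("top"); cal("scene")/' b.py
cat >> b.py <<'E'
print("knobtop",at_z("top",(253.75,193.9),.098), "yaw",np.degrees(np.arctan2(.0192,.0983)))
for n,uv in(("red",(231.4,179.6)),("green",(269.75,173.75))): print(n,at_z("top",uv,.088))
for n in ("seat_left","seat_right"):
    print(n,at_z("top",imaging.place_of(n,"top")[0]["uv"],.062))
print("fence line",[at_z("top",(190+a/6-.4,140+b/6-.4),.071) for a,b in((150,206),(561,134))])
print("rods",[at_z("top",(190+a/6-.4,140+b/6-.4),.076) for a,b in((101,183),(151,487),(600,97),(656,396))])
E
python3 b.py | tail -16
```

```text
mat (array([367.4864, 210.1315]), 1612, (np.int64(342), np.int64(190), np.int64(394), np.int64(231))) [ 0.5175 -0.2781  0.006 ] [ 0.5174 -0.2778  0.0069]
bar_knob top [207.7, 177.6, 297.3, 199.6] 0.68
bar_knob scene [225.3, 177.1, 288.0, 205.7] 0.71
imager top [198.7, 151.3, 307.5, 228.8] 0.64
4747 ((563.7662353515625, 36.117210388183594), (167.48367309570312, 264.3819885253906), 10.89029312133789) 0.06362633294400344
rest_mat top [339.8, 190.1, 394.7, 232.1] 0.95
timer top [334.1, 155.3, 361.6, 170.4] 0.65
forceps top [360.7, 298.4, 356.8, 303.7] 0.64
knob [253.4 192.8] [249.7 187.2] (array([0.5431, 0.0352, 0.086 ]), np.float64(0.006089889050706148)) [0.5448 0.0333 0.09  ]
knobtop [0.5405 0.0323 0.098 ] yaw 11.051895658000506
red [0.5783 0.0898 0.088 ]
green [ 0.5952 -0.0075  0.088 ]
seat_left [0.579  0.0776 0.062 ]
seat_right [0.6006 0.0031 0.062 ]
fence line [array([0.5963, 0.1348, 0.071 ]), array([ 0.6316, -0.0425,  0.071 ])]
rods [array([0.6049, 0.1556, 0.076 ]), array([0.474 , 0.1296, 0.076 ]), array([ 0.6471, -0.0591,  0.076 ]), array([ 0.5161, -0.0831,  0.076 ])]
```

```bash
cat > d.py <<'E'
import sys,numpy as np
from cell import bot
from scipy.spatial.transform import Rotation as R
s=bot.read_state();r=R.from_quat(s["tool_rot"]);a=list(map(float,sys.argv[1:]))
M=r.as_matrix();y=np.degrees(np.arctan2(M[1,0],M[0,0]))
print("t",s["t"],"tcp",np.round(s["ee_pos"],4),"yaw",round(y,2),"tilt z",np.round(M[:,2],4),"w",round(s["width"],4))
print("delta mm",np.round(M.T@(np.array(a[:3])-s["ee_pos"])*1000,1),"spin",round(y-a[3],2))
E
python3 d.py .543 .0325 .15 11
```

```text
t 1.45 tcp [ 0.2116 -0.5077  0.2313] yaw 22.62 tilt z [-0.  0. -1.] w 0.0856
delta mm [ 513.7 -371.2   81.3] spin 11.62
```

>>> servo_tool --pt "30 -22 0 0" --pt "70 -50 0 0" --pt "110 -80 5 0" --pt "150 -110 10 0" --pt "190 -138 15 0" --claw -0.2

```text
t: 1.95
ee_pos: [0.3344, -0.3056, 0.2163]
tool_rot: [0.981, 0.196, 0.0, 0.0]
ft_force: [-0.1, -1.4, -0.3]
width: 0.0511
gripper_force: 0.0
```

>>> servo_tool --pt "40 -29 5 0" --pt "80 -58 10 0" --pt "120 -87 15 0" --pt "160 -116 20 0" --pt "200 -145 25 0"

```text
t: 2.45
ee_pos: [0.4636, -0.0946, 0.1914]
tool_rot: [0.981, 0.196, 0.0, 0.0]
ft_force: [0.5, -0.6, -0.4]
width: 0.0512
gripper_force: 0.0
```

>>> servo_tool --pt "40 -29 5 0" --pt "80 -58 15 6" --pt "112 -80 25 11.6" --pt "124 -88 35 11.6" --pt "124 -88 40 11.6"

```text
t: 2.95
ee_pos: [0.5435, 0.0339, 0.1502]
tool_rot: [0.995, 0.098, -0.0, -0.0]
ft_force: [0.2, -0.1, -0.6]
width: 0.051
gripper_force: 0.0
```

```bash
python3 d.py .543 .0325 .081 11
```

```text
t 2.95 tcp [0.5435 0.0339 0.1502] yaw 11.26 tilt z [-1.e-03 -1.e-04 -1.e+00] w 0.051
delta mm [-0.7  1.3 69.2] spin 0.26
```

>>> servo_tool --pt "-0.5 1.2 30 0" --pt "-0.5 1.2 55 0" --pt "-0.5 1.2 67 0" --pt "-0.5 1.2 67 0"

```text
t: 3.35
ee_pos: [0.5411, 0.0301, 0.0829]
tool_rot: [0.995, 0.095, -0.002, -0.0]
ft_force: [-0.7, 0.0, -0.4]
width: 0.0516
gripper_force: 0.0
```

>>> servo_tool --pt "0 0 0 0" --pt "0 0 0 0" --pt "0 0 0 0" --pt "0 0 0 0" --pt "0 0 0 0" --claw 1

```text
t: 3.85
ee_pos: [0.5436, 0.0332, 0.0859]
tool_rot: [0.995, 0.097, 0.001, -0.002]
ft_force: [-1.6, 5.3, 5.3]
width: 0.0128
gripper_force: 58.5
```

```bash
cat > look.py <<'E'
import sys
from h import *
n=sys.argv[1]
a,_=imaging.snapshot("top");b,_=imaging.snapshot("scene")
f=lambda p,x,y,w,h:cv2.resize(p[y:y+h,x:x+w,::-1],(390,390*h//w),interpolation=cv2.INTER_CUBIC)
cv2.imwrite(f"pics/{n}.png",np.hstack([f(a,*map(int,sys.argv[2:6])),f(b,*map(int,sys.argv[6:10]))]))
E
python3 look.py knob 190 130 130 130 200 130 110 110; python3 d.py .543 .0325 .081 11
```

```text
t 3.95 tcp [0.5436 0.0332 0.0859] yaw 11.1 tilt z [ 0.002   0.0044 -1.    ] w 0.0131
delta mm [-0.7  0.6  4.9] spin 0.1
```

View pics/knob.png

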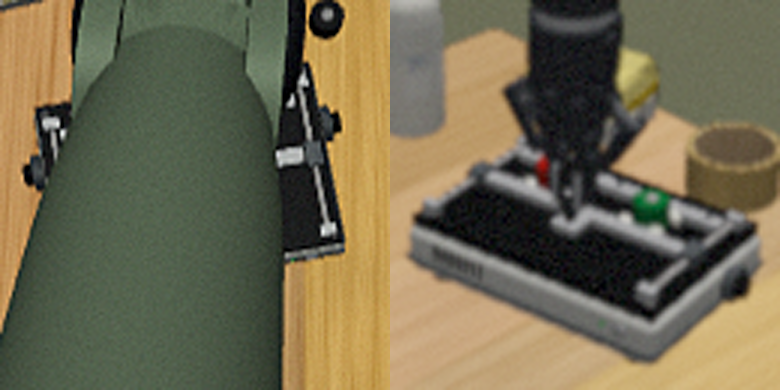

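The gripper is on the knob in the scene view, at about (570,200) in the montage. I'll pull back 22 mm and check that the bar follows.

>>> servo_tool --pt "-4 0 0 0" --pt "-9 0 0 0" --pt "-14 0 0 0" --pt "-19 0 0 0" --pt "-23 0 0 0"

```text
t: 4.45
ee_pos: [0.5222, 0.0291, 0.086]
tool_rot: [0.995, 0.097, 0.003, -0.002]
ft_force: [1.6, 7.9, 1.4]
width: 0.0131
gripper_force: 58.8
```

```bash
python3 look.py knob2 190 130 130 130 200 130 110 110; python3 d.py .543 .0325 .081 11
```

```text
t 4.55 tcp [0.5216 0.0289 0.086 ] yaw 11.1 tilt z [ 0.0035  0.0049 -1.    ] w 0.0132
delta mm [21.7  0.7  5.1] spin 0.1
```

View pics/knob2.png

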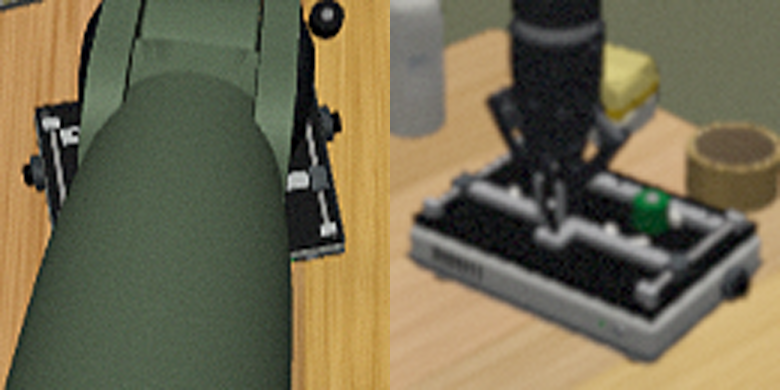

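The bar followed by about 22 mm. I'll release the knob and lift.

>>> servo_tool --pt "0 0 0 0" --pt "0 0 0 0" --pt "0 0 0 0" --pt "0 0 -10 0" --pt "0 0 -50 0" --claw -0.2

```text
t: 5.05
ee_pos: [0.5174, 0.0268, 0.132]
tool_rot: [0.995, 0.096, -0.004, -0.001]
ft_force: [0.0, 0.0, 1.1]
width: 0.0513
gripper_force: 0.0
```

>>> servo_tool --pt "0 0 -15 0" --pt "0 0 -15 0"

```text
t: 5.25
ee_pos: [0.5227, 0.0264, 0.1525]
tool_rot: [0.995, 0.096, 0.003, 0.001]
ft_force: [0.3, -0.5, -0.1]
width: 0.0511
gripper_force: 0.0
```

```bash
python3 d.py .578 .090 .15 11
```

```text
t 5.25 tcp [0.5227 0.0264 0.1525] yaw 11.01 tilt z [ 5.7e-03 -7.0e-04 -1.0e+00] w 0.0511
delta mm [ 66.4 -51.9   2.7] spin 0.01
```

>>> servo_tool --pt "33 -26 0 0" --pt "64 -52 0 0" --pt "64 -52 0 0" --pt "64 -52 0 0" --pt "64 -52 0 0"

```text
t: 5.75
ee_pos: [0.5721, 0.0895, 0.1484]
tool_rot: [0.995, 0.096, -0.001, 0.0]
ft_force: [-1.1, -0.5, -0.1]
width: 0.0511
gripper_force: 0.0
```

```bash
python3 look.py red1 200 130 120 120 200 130 110 110; python3 d.py .578 .090 .074 11
```

```text
t 5.85 tcp [0.5725 0.0893 0.1489] yaw 10.96 tilt z [-1.2e-03 -2.0e-04 -1.0e+00] w 0.0514
delta mm [ 5.7  0.3 74.9] spin -0.04
```

View pics/red1.png

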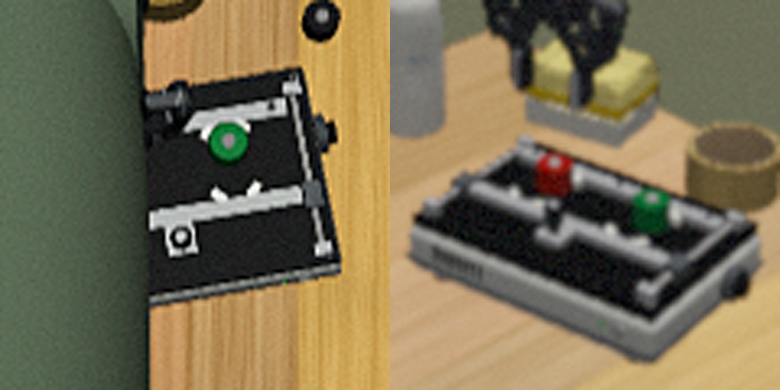

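The bar is open, and red (555,175 in the montage) and green (650,212) are still standing in the fence vees. I'll go down on red.

>>> servo_tool --pt "5 0 30 0" --pt "5 0 60 0" --pt "5 0 74 0" --pt "5 0 74 0" --pt "5 0 74 0"

```text
t: 6.35
ee_pos: [0.5782, 0.0904, 0.0757]
tool_rot: [0.995, 0.096, -0.0, 0.0]
ft_force: [0.2, 0.5, -0.4]
width: 0.0515
gripper_force: 0.0
```

```bash
python3 d.py .578 .090 .074 11
```

```text
t 6.35 tcp [0.5782 0.0904 0.0757] yaw 10.97 tilt z [-1.e-04 -1.e-04 -1.e+00] w 0.0515
delta mm [-0.2  0.4  1.7] spin -0.03
```

>>> servo_tool --pt "0 0 1 0" --pt "0 0 1 0" --pt "0 0 1 0" --pt "0 0 1 0" --claw 1

```text
t: 6.75
ee_pos: [0.5794, 0.0909, 0.0759]
tool_rot: [0.995, 0.096, 0.001, 0.0]
ft_force: [-1.5, -0.7, 6.7]
width: 0.0292
gripper_force: 59.5
```

>>> servo_tool --pt "-1 0 -5 0" --pt "-1 0 -15 0" --pt "-1 0 -30 0" --pt "-1 0 -50 0" --pt "-1 0 -50 0"

```text
t: 7.25
ee_pos: [0.5794, 0.091, 0.1274]
tool_rot: [0.995, 0.096, 0.003, 0.0]
ft_force: [1.9, 0.6, -1.0]
width: 0.0294
gripper_force: 59.4
```

```bash
python3 look.py red2 190 120 130 130 200 130 110 110; python3 d.py .515 -.278 .13 11
```

```text
t 7.35 tcp [0.5776 0.0909 0.1247] yaw 11.03 tilt z [ 1.2e-03  1.0e-04 -1.0e+00] w 0.029
delta mm [-132.   350.1   -5.4] spin 0.03
```

View pics/red2.png

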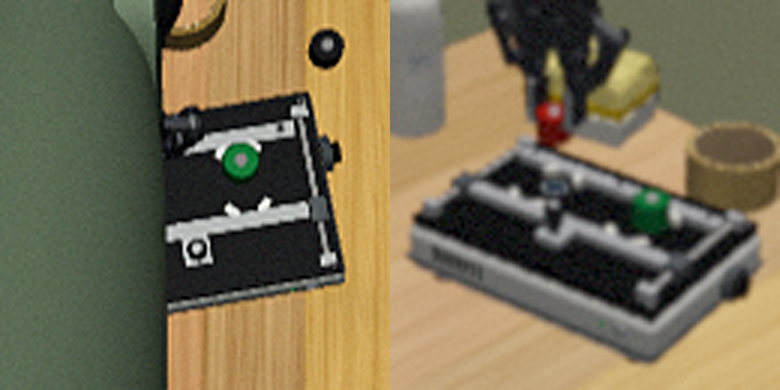

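Red is held upright, at (548,122) in the montage. I'll carry it to the mat.

>>> servo_tool --pt "-6 15 -15 0" --pt "-19 50 -20 0" --pt "-34 90 -20 0" --pt "-49 130 -20 0" --pt "-64 170 -20 0"

```text
t: 7.85
ee_pos: [0.5458, -0.0904, 0.1442]
tool_rot: [0.995, 0.096, -0.0, 0.0]
ft_force: [1.1, 0.0, -0.7]
width: 0.0292
gripper_force: 59.5
```

>>> servo_tool --pt "-15 40 0 0" --pt "-30 80 0 0" --pt "-45 120 0 0" --pt "-60 155 0 0" --pt "-68 178 0 0"

```text
t: 8.35
ee_pos: [0.5124, -0.2792, 0.1441]
tool_rot: [0.996, 0.094, -0.001, 0.0]
ft_force: [0.3, -0.0, -1.3]
width: 0.0292
gripper_force: 59.5
```

>>> servo_tool --pt "0 0 20 0" --pt "0 0 40 0" --pt "0 0 60 0" --pt "0 0 60 0" --pt "0 0 60 0"

```text
t: 8.85
ee_pos: [0.5135, -0.2762, 0.0842]
tool_rot: [0.995, 0.096, -0.001, -0.0]
ft_force: [0.6, 0.4, -0.3]
width: 0.0289
gripper_force: 59.5
```

```bash
python3 d.py .515 -.278 .0195 11
```

```text
t 8.85 tcp [ 0.5135 -0.2762  0.0842] yaw 10.99 tilt z [-1.3e-03  7.0e-04 -1.0e+00] w 0.0289
delta mm [ 1.2  2.1 64.7] spin -0.01
```

>>> servo_tool --pt "0 0 25 0" --pt "0 0 45 0" --pt "0 0 57 0" --pt "0 0 61 0" --pt "0 0 61 0"

```text
t: 9.35
ee_pos: [0.5144, -0.2762, 0.0236]
tool_rot: [0.995, 0.096, 0.0, 0.0]
ft_force: [-0.3, 0.2, -1.1]
width: 0.0291
gripper_force: 59.5
```

>>> servo_tool --pt "0 0 1 0" --pt "0 0 2 0" --pt "0 0 2 0"

```text
t: 9.65
ee_pos: [0.5146, -0.2762, 0.0219]
tool_rot: [0.995, 0.096, 0.0, 0.0]
ft_force: [-0.4, 0.4, -0.4]
width: 0.0288
gripper_force: 59.5
```

>>> servo_tool --pt "0 0 0.5 0" --pt "0 0 1 0" --pt "0 0 1 0"

```text
t: 9.95
ee_pos: [0.5142, -0.276, 0.0203]
tool_rot: [0.995, 0.096, -0.0, -0.0]
ft_force: [0.1, -0.9, -0.6]
width: 0.0293
gripper_force: 59.5
```

>>> servo_tool --pt "0 0 0.5 0" --pt "0 0 1 0" --pt "0 0 1 0"

```text
t: 10.25
ee_pos: [0.5143, -0.276, 0.0199]
tool_rot: [0.995, 0.096, 0.0, 0.0]
ft_force: [-2.0, 1.3, 5.1]
width: 0.0292
gripper_force: 60.1
```

>>> servo_tool --pt "0 0 0.5 0" --pt "0 0 0.5 0"

```text
t: 10.45
ee_pos: [0.5143, -0.276, 0.0199]
tool_rot: [0.995, 0.096, 0.0, 0.0]
ft_force: [-3.3, 1.8, 8.4]
width: 0.0291
gripper_force: 60.5
```

It touches the mat at z = 19.9 mm. I'll release, lift and return to green.

>>> servo_tool --pt "0 0 -0.5 0" --pt "0 0 -0.5 0" --pt "0 0 -0.5 0" --pt "0 0 -0.5 0" --claw -0.2

```text
t: 10.85
ee_pos: [0.5142, -0.276, 0.0191]
tool_rot: [0.995, 0.096, -0.0, -0.0]
ft_force: [-1.0, 0.3, -0.6]
width: 0.051
gripper_force: 0.0
```

>>> servo_tool --pt "0 0 -15 0" --pt "0 0 -55 0" --pt "0 0 -100 0" --pt "0 0 -130 0" --pt "0 0 -130 0"

```text
t: 11.35
ee_pos: [0.5171, -0.2779, 0.1542]
tool_rot: [0.995, 0.096, 0.003, 0.003]
ft_force: [0.5, -0.8, -0.2]
width: 0.0514
gripper_force: 0.0
```

```bash
python3 d.py .5965 -.008 .15 11
```

```text
t 11.35 tcp [ 0.5171 -0.2779  0.1542] yaw 11.03 tilt z [ 0.0072 -0.0051 -1.    ] w 0.0514
delta mm [ 129.6 -249.8    3.4] spin 0.03
```

>>> servo_tool --pt "20 -40 0 0" --pt "40 -78 0 0" --pt "60 -117 0 0" --pt "80 -156 0 0" --pt "100 -195 0 0"

```text
t: 11.85
ee_pos: [0.5748, -0.0637, 0.1482]
tool_rot: [0.995, 0.096, -0.001, -0.0]
ft_force: [0.4, -0.5, 0.3]
width: 0.0513
gripper_force: 0.0
```

>>> servo_tool --pt "20 -38 0 0" --pt "30 -55 0 0" --pt "30 -55 0 0" --pt "30 -55 0 0" --pt "30 -55 0 0"

```text
t: 12.35
ee_pos: [0.5935, -0.0067, 0.1487]
tool_rot: [0.995, 0.095, -0.001, 0.0]
ft_force: [-0.7, -0.9, -0.1]
width: 0.0512
gripper_force: 0.0
```

```bash
python3 look.py mid 200 120 220 130 200 150 220 130; python3 d.py .5965 -.008 .075 11
```

```text
t 12.45 tcp [ 0.5937 -0.007   0.149 ] yaw 10.92 tilt z [-5.e-04 -1.e-04 -1.e+00] w 0.0513
delta mm [ 2.6  1.5 74. ] spin -0.08
```

View pics/mid.png

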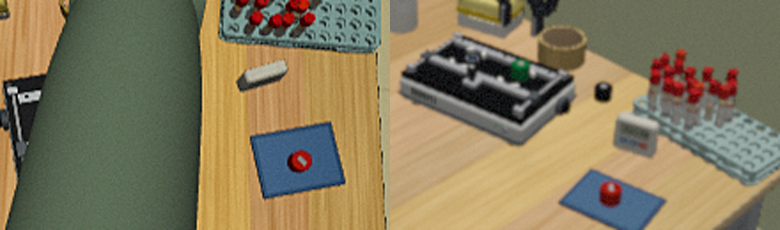

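Red stands upright mid-mat (300,160 on the left, 610,190 on the right). I'll go down on green and grip it.

>>> servo_tool --pt "2.5 1.3 30 0" --pt "2.5 1.3 60 0" --pt "2.5 1.3 74 0" --pt "2.5 1.3 74 0" --pt "2.5 1.3 74 0"

```text
t: 12.95
ee_pos: [0.5971, -0.007, 0.0759]
tool_rot: [0.995, 0.096, 0.0, 0.0]
ft_force: [0.2, 0.2, -0.1]
width: 0.0509
gripper_force: 0.0
```

>>> servo_tool --pt "0 0 0 0" --pt "0 0 0 0" --pt "0 0 0 0" --pt "0 0 0 0" --claw 1

```text
t: 13.35
ee_pos: [0.5981, -0.0068, 0.0773]
tool_rot: [0.995, 0.096, 0.002, 0.001]
ft_force: [-1.2, -0.8, 6.9]
width: 0.0287
gripper_force: 59.1
```

>>> servo_tool --pt "-1 0 -5 0" --pt "-1 0 -15 0" --pt "-1 0 -35 0" --pt "-1 0 -50 0" --pt "-1 0 -50 0"

```text
t: 13.85
ee_pos: [0.5976, -0.0069, 0.1281]
tool_rot: [0.995, 0.096, 0.002, 0.001]
ft_force: [0.3, 0.4, -0.8]
width: 0.029
gripper_force: 59.4
```

```bash
python3 d.py .575 .090 .125 11
```

```text
t 13.85 tcp [ 0.5976 -0.0069  0.1281] yaw 11.03 tilt z [ 4.7e-03 -6.0e-04 -1.0e+00] w 0.029
delta mm [ -3.7 -99.4   3. ] spin 0.03
```

Green is gripped. Next is the left seat: 100 mm along the imager's y, kept about 3.5 mm short of the fence.

>>> servo_tool --pt "-2.5 -20 0 0" --pt "-2.5 -50 0 0" --pt "-2.5 -80 0 0" --pt "-2.5 -99.8 0 0" --pt "-2.5 -99.8 0 0"

```text
t: 14.35
ee_pos: [0.573, 0.0931, 0.1247]
tool_rot: [0.995, 0.098, -0.001, -0.0]
ft_force: [0.4, 0.5, -1.3]
width: 0.0293
gripper_force: 59.4
```

>>> servo_tool --pt "0 0 0 0" --pt "0 0 15 0" --pt "0 0 30 0" --pt "0 0 42 0" --pt "0 0 46 0"

```text
t: 14.85
ee_pos: [0.5734, 0.0898, 0.0777]
tool_rot: [0.995, 0.095, -0.001, 0.0]
ft_force: [0.4, 0.4, -0.3]
width: 0.0289
gripper_force: 59.4
```

>>> servo_tool --pt "0 0 0 0" --pt "0 0 1 0" --pt "0 0 1 0"

```text
t: 15.15
ee_pos: [0.5748, 0.0906, 0.0788]
tool_rot: [0.995, 0.096, 0.001, 0.0]
ft_force: [-0.2, 0.1, -0.9]
width: 0.0291
gripper_force: 59.4
```

```bash
python3 look.py grn 190 120 130 130 200 130 110 110; python3 d.py .576 .090 .0765 11
```

```text
t 15.25 tcp [0.5747 0.0908 0.0789] yaw 11.02 tilt z [ 1.1e-03  1.0e-04 -1.0e+00] w 0.0291
delta mm [1.1 1.  2.4] spin 0.02
```

View pics/grn.png

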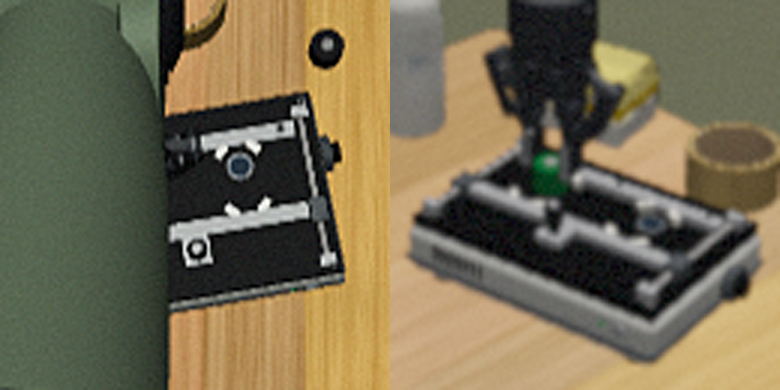

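>>> servo_tool --pt "0 0 1 0" --pt "0 0 2 0" --pt "0 0 2 0"

```text
t: 15.55
ee_pos: [0.5746, 0.0908, 0.0773]
tool_rot: [0.995, 0.096, 0.001, 0.0]
ft_force: [-2.5, 0.8, 5.4]
width: 0.0293
gripper_force: 60.1
```

>>> servo_tool --pt "0 0 0.5 0" --pt "0 0 1 0" --pt "0 0 1 0"

```text
t: 15.85
ee_pos: [0.5746, 0.0908, 0.0772]
tool_rot: [0.995, 0.096, 0.001, 0.0]
ft_force: [-3.6, 0.3, 12.1]
width: 0.0293
gripper_force: 60.8
```

```bash
python3 -c "
from h import *
print(at_z('top',(269.3,174.7),.062))"
```

```text
[ 0.59887773 -0.00715662  0.062     ]
```

Green is down on the stage. I'll release it and go back for red.

>>> servo_tool --pt "0 0 -1 0" --pt "0 0 -1 0" --pt "0 0 -1 0" --pt "0 0 -1 0" --claw -0.2

```text
t: 16.25
ee_pos: [0.5741, 0.0908, 0.076]
tool_rot: [0.995, 0.096, -0.0, -0.0]
ft_force: [0.1, -0.4, 0.5]
width: 0.0513
gripper_force: 0.0
```

>>> servo_tool --pt "0 0 -10 0" --pt "0 0 -40 0" --pt "0 0 -70 0" --pt "-15 35 -75 0" --pt "-31 75 -75 0"

```text
t: 16.75
ee_pos: [0.5596, 0.0114, 0.1538]
tool_rot: [0.995, 0.098, 0.002, 0.0]
ft_force: [1.4, -0.5, -0.1]
width: 0.051
gripper_force: 0.0
```

>>> servo_tool --pt "-16 40 0 0" --pt "-32 80 0 0" --pt "-48 120 0 0" --pt "-64 160 0 0" --pt "-80 200 0 0"

```text
t: 17.25
ee_pos: [0.5175, -0.2022, 0.1521]
tool_rot: [0.995, 0.096, 0.0, 0.0]
ft_force: [0.9, 0.3, -1.2]
width: 0.0513
gripper_force: 0.0
```

>>> servo_tool --pt "-10 40 0 0" --pt "-20 70 0 0" --pt "-20 70 0 0" --pt "-20 70 0 0" --pt "-20 70 0 0"

```text
t: 17.75
ee_pos: [0.5115, -0.272, 0.1514]
tool_rot: [0.995, 0.096, -0.0, -0.0]
ft_force: [0.1, 0.7, 0.4]
width: 0.0513
gripper_force: 0.0
```

```bash
python3 d.py .5143 -.276 .0195 11; cat > chk.py <<'E'
from h import *
p,_=imaging.snapshot("top"); f=p.astype(int); r,g,b=f[...,0],f[...,1],f[...,2]
for n,m in(("red",(r>90)&(r>2*g)&(r>2*b)),("green",(g>50)&(g>1.5*r)&(g>1.25*b))):
    k=np.zeros_like(m); k[160:235,215:395]=1
    c,l,st,ce=cv2.connectedComponentsWithStats((m&k).astype(np.uint8))
    for i in range(1,c):
        if st[i,4]>40: print(n,st[i],ce[i],at_z("top",ce[i],.085),at_z("top",ce[i],.029))
E
python3 chk.py
```

```text
t 17.75 tcp [ 0.5115 -0.272   0.1514] yaw 11.07 tilt z [-3.e-04  6.e-04 -1.e+00] w 0.0513
delta mm [  2.    4.6 131.9] spin 0.07
red [364 207  12  10  57] [369.38596491 212.31578947] [ 0.50044883 -0.26025388  0.085     ] [ 0.50835726 -0.27644666  0.029     ]
green [226 176  12  12 101] [231.32673267 181.28712871] [0.5745682  0.09005632 0.085     ] [0.58670258 0.09383664 0.029     ]
```

>>> servo_tool --pt "1 2 40 0" --pt "2 4.5 80 0" --pt "2 4.5 115 0" --pt "2 4.5 131 0" --pt "2 4.5 131 0"

```text
t: 18.3
ee_pos: [0.5127, -0.2742, 0.0177]
tool_rot: [0.995, 0.097, -0.002, -0.002]
ft_force: [0.3, -0.6, 0.4]
width: 0.0511
gripper_force: 0.0
```

>>> servo_tool --pt "0 0 0 0" --pt "0 0 0 0" --pt "0 0 0 0" --pt "0 0 0 0" --pt "0 0 0 0" --claw 1

```text
t: 18.8
ee_pos: [0.5156, -0.2774, 0.0218]
tool_rot: [0.995, 0.096, 0.001, 0.001]
ft_force: [-0.4, 1.6, 6.5]
width: 0.029
gripper_force: 60.0
```

>>> servo_tool --pt "0 0 -5 0" --pt "0 0 -30 0" --pt "0 0 -70 0" --pt "0 0 -110 0" --pt "0 0 -125 0"

```text
t: 19.3
ee_pos: [0.5161, -0.2784, 0.1497]
tool_rot: [0.995, 0.096, 0.002, 0.002]
ft_force: [-0.1, 0.2, -1.6]
width: 0.0287
gripper_force: 59.5
```

>>> servo_tool --pt "0 0 0 0" --pt "0 0 0 0"

```text
t: 19.5
ee_pos: [0.5141, -0.2768, 0.1449]
tool_rot: [0.995, 0.096, -0.0, -0.0]
ft_force: [-0.5, 1.3, -1.0]
width: 0.0291
gripper_force: 59.5
```

```bash
python3 d.py .5945 -.008 .145 11
```

```text
t 19.5 tcp [ 0.5141 -0.2768  0.1449] yaw 11.01 tilt z [-4.e-04  1.e-04 -1.e+00] w 0.0291
delta mm [ 1.303e+02 -2.485e+02 -1.000e-01] spin 0.01
```

>>> servo_tool --pt "15 -28 0 0" --pt "35 -66 0 0" --pt "55 -104 0 0" --pt "75 -142 0 0" --pt "95 -180 0 0"

```text
t: 20.0
ee_pos: [0.572, -0.0802, 0.143]
tool_rot: [0.995, 0.096, -0.002, -0.001]
ft_force: [0.5, -0.2, -0.1]
width: 0.0286
gripper_force: 59.5
```

>>> servo_tool --pt "20 -38 0 0" --pt "32 -62 0 0" --pt "35.5 -69 0 0" --pt "35.5 -69 0 0" --pt "35.5 -69 0 0"

```text
t: 20.5
ee_pos: [0.594, -0.0085, 0.1441]
tool_rot: [0.995, 0.096, -0.001, 0.0]
ft_force: [-1.0, -1.2, -0.9]
width: 0.0292
gripper_force: 59.5
```

>>> servo_tool --pt "0 0 20 0" --pt "0 0 40 0" --pt "0 0 50 0" --pt "0 0 50 0" --pt "0 0 50 0"

```text
t: 21.0
ee_pos: [0.595, -0.0085, 0.0956]
tool_rot: [0.995, 0.095, -0.0, 0.0]
ft_force: [0.4, 0.4, -0.3]
width: 0.0288
gripper_force: 59.5
```

```bash
python3 d.py .5946 -.0076 .0765 11
```

```text
t 21.0 tcp [ 0.595  -0.0085  0.0956] yaw 10.95 tilt z [-0.e+00 -1.e-04 -1.e+00] w 0.0288
delta mm [-0.2 -0.9 19.1] spin -0.05
```

>>> servo_tool --pt "-0.3 -0.8 8 0" --pt "-0.3 -0.8 14 0" --pt "-0.3 -0.8 17 0" --pt "-0.3 -0.8 17 0"

```text
t: 21.4
ee_pos: [0.5943, -0.0068, 0.0781]
tool_rot: [0.995, 0.096, -0.0, -0.0]
ft_force: [0.3, -1.0, -1.0]
width: 0.0292
gripper_force: 59.5
```

>>> servo_tool --pt "0 0 1 0" --pt "0 0 2 0" --pt "0 0 2 0"

```text
t: 21.7
ee_pos: [0.5946, -0.0068, 0.0778]
tool_rot: [0.995, 0.096, 0.0, 0.0]
ft_force: [-3.7, -0.4, 8.8]
width: 0.0289
gripper_force: 60.6
```

>>> servo_tool --pt "0 0 -1 0" --pt "0 0 -1 0" --pt "0 0 -1 0" --pt "0 0 -1 0" --claw -0.2

```text
t: 22.1
ee_pos: [0.5944, -0.0069, 0.0771]
tool_rot: [0.995, 0.096, -0.0, -0.0]
ft_force: [1.0, 0.0, -1.1]
width: 0.0512
gripper_force: 0.0
```

>>> servo_tool --pt "0 0 -10 0" --pt "0 0 -40 0" --pt "0 0 -65 0" --pt "-32 -25 -65 0" --pt "-64 -49 -65 0"

```text
t: 22.6
ee_pos: [0.5232, 0.0289, 0.1438]
tool_rot: [0.995, 0.096, 0.002, 0.0]
ft_force: [-0.1, 1.0, 0.5]
width: 0.0511
gripper_force: 0.0
```

>>> servo_tool --pt "0 0 0 0" --pt "0 0 0 0" --pt "0 0 0 0"

```text
t: 22.9
ee_pos: [0.5238, 0.0286, 0.1431]
tool_rot: [0.995, 0.096, 0.001, 0.0]
ft_force: [0.3, -0.5, 0.3]
width: 0.051
gripper_force: 0.0
```

```bash
python3 look.py pre 190 130 130 130 200 130 110 110; python3 d.py .5214 .0287 .083 11
```

```text
t 23.0 tcp [0.5237 0.0285 0.1426] yaw 10.99 tilt z [ 1.5e-03 -2.0e-04 -1.0e+00] w 0.0516
delta mm [-2.3 -0.7 59.6] spin -0.01
```

View pics/pre.png

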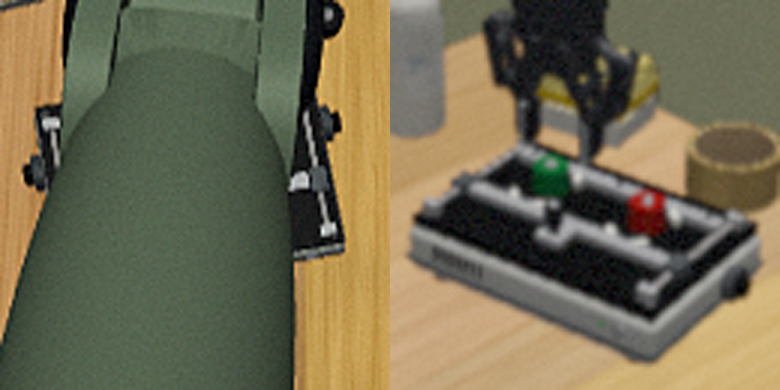

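Both mounts stand swapped, green on the left (550,175) and red on the right (648,212), with the bar still open. I'll regrip the knob.

>>> servo_tool --pt "-2 -0.5 25 0" --pt "-2 -0.5 45 0" --pt "-2 -0.5 58 0" --pt "-2 -0.5 58 0" --pt "-2 -0.5 58 0"

```text
t: 23.5
ee_pos: [0.5207, 0.0288, 0.0843]
tool_rot: [0.995, 0.096, -0.0, -0.0]
ft_force: [0.0, 0.7, -1.2]
width: 0.0516
gripper_force: 0.0
```

>>> servo_tool --pt "0 0 0 0" --pt "0 0 0 0" --pt "0 0 0 0" --pt "0 0 0 0" --pt "0 0 0 0" --claw 1

```text
t: 24.0
ee_pos: [0.521, 0.0289, 0.0853]
tool_rot: [0.995, 0.096, 0.001, 0.0]
ft_force: [-0.4, -0.7, 6.6]
width: 0.013
gripper_force: 58.7
```

>>> servo_tool --pt "4 0 0 0" --pt "8 0 0 0" --pt "12 0 0 0" --pt "14 0 0 0" --pt "16 0 0 0"

```text
t: 24.5
ee_pos: [0.536, 0.0318, 0.0852]
tool_rot: [0.995, 0.096, 0.0, 0.0]
ft_force: [-3.7, -1.7, 8.4]
width: 0.0136
gripper_force: 59.0
```

>>> servo_tool --pt "1 0 0 0" --pt "2 0 0 0" --pt "3 0 0 0" --pt "4 0 0 0" --pt "4 0 0 0"

```text
t: 25.0
ee_pos: [0.54, 0.0326, 0.0852]
tool_rot: [0.995, 0.096, 0.0, 0.0]
ft_force: [-2.6, -0.4, 7.6]
width: 0.0129
gripper_force: 59.0
```

>>> servo_tool --pt "0.5 0 0 0" --pt "1 0 0 0" --pt "1.5 0 0 0" --pt "2 0 0 0" --pt "2 0 0 0"

```text
t: 25.5
ee_pos: [0.5416, 0.0329, 0.0852]
tool_rot: [0.995, 0.096, -0.0, 0.001]
ft_force: [-3.6, -0.9, 8.5]
width: 0.0131
gripper_force: 59.1
```

>>> servo_tool --pt "0.5 0 0 0" --pt "1 0 0 0" --pt "1 0 0 0"

```text
t: 25.8
ee_pos: [0.5425, 0.0331, 0.0852]
tool_rot: [0.995, 0.096, -0.0, 0.001]
ft_force: [-3.8, -2.5, 8.7]
width: 0.0134
gripper_force: 59.1
```

>>> servo_tool --pt "0.5 0 0 0" --pt "1 0 0 0" --pt "1 0 0 0"

```text
t: 26.1
ee_pos: [0.5434, 0.0333, 0.0852]
tool_rot: [0.995, 0.096, -0.0, 0.001]
ft_force: [-3.9, -1.8, 9.9]
width: 0.0132
gripper_force: 59.1
```

>>> servo_tool --pt "0.5 0 0 0" --pt "1 0 0 0" --pt "1 0 0 0"

```text
t: 26.4
ee_pos: [0.5444, 0.0335, 0.0852]
tool_rot: [0.995, 0.096, -0.0, 0.001]
ft_force: [-3.8, -0.9, 9.1]
width: 0.0131
gripper_force: 59.1
```

>>> servo_tool --pt "0.5 0 0 0" --pt "1 0 0 0" --pt "1 0 0 0"

```text
t: 26.7
ee_pos: [0.5454, 0.0336, 0.0852]
tool_rot: [0.995, 0.096, -0.0, 0.001]
ft_force: [-2.9, -1.4, 8.4]
width: 0.0135
gripper_force: 59.1
```

```bash
python3 look.py bar 190 130 130 130 220 150 70 55; python3 d.py .5214 .0287 .083 11
```

```text
t 26.8 tcp [0.5454 0.0337 0.0852] yaw 11.01 tilt z [-2.0e-04 -1.1e-03 -1.0e+00] w 0.0132
delta mm [-24.5   0.3   2.2] spin 0.01Traceback (most recent call last):
  File "look.py", line 6, in <module>
    cv2.imwrite(f"pics/{n}.png",np.hstack([f(a,*map(int,sys.argv[2:6])),f(b,*map(int,sys.argv[6:10]))]))
                                ~~~~~~~~~^^^^^^^^^^^^^^^^^^^^^^^^^^^^^^^^^^^^^^^^^^^^^^^^^^^^^^^^^^^^^^
    return _nx.concatenate(arrs, 1, dtype=dtype, casting=casting)
           ~~~~~~~~~~~~~~~^^^^^^^^^^^^^^^^^^^^^^^^^^^^^^^^^^^^^^^
ValueError: all the input array dimensions except for the concatenation axis must match exactly, but along dimension 0, the array at index 0 has size 390 and the array at index 1 has size 306
```

```bash
cat > bar.py <<'E'
from h import *
np.set_printoptions(precision=4,suppress=True)
r=np.load("/tmp/top.npz")["p"]; p,_=imaging.snapshot("top"); q,_=imaging.snapshot("scene"); np.savez("/tmp/now.npz",p=p,q=q)
U=8; up=lambda i:cv2.resize(cv2.cvtColor(i,cv2.COLOR_RGB2GRAY),None,fx=U,fy=U,interpolation=cv2.INTER_CUBIC)
def loc(ref,img,u,v,h,S):
    m=cv2.matchTemplate(up(img[v-S:v+S,u-S:u+S]),up(ref[v-h:v+h,u-h:u+h]),cv2.TM_CCOEFF_NORMED)
    _,s,_,l=cv2.minMaxLoc(m); return np.array(l)/U-(S-h),round(s,3)
for n,u,v in(("bar end R",293,182),("rod end front R",299,206),("feet R",299,171),("bar end L",210,195)):
    d,s=loc(r,p,u,v,6,18); print(n,d,s,"mm",(at_z("top",(u+d[0],v+d[1]),.072)-at_z("top",(u,v),.072))*1000)
f=q.astype(int);R,G,B=f[...,0],f[...,1],f[...,2];k=np.zeros(R.shape,bool);k[160:205,225:295]=1
q0=np.load("/tmp/scene.npz")["p"].astype(int)
for t,f in(("then",q0),("now",f)):
    R,G,B=f[...,0],f[...,1],f[...,2]
    for n,m in(("red",(R>90)&(R>2*G)&(R>2*B)),("green",(G>50)&(G>1.5*R)&(G>1.25*B))):
        v,u=np.nonzero(m&k)
        if len(u): print(t,n,len(u),u.mean(),v.mean(),u.min(),u.max(),v.min(),v.max(),at_z("scene",(u.mean(),v.mean()),.079))
E
python3 bar.py
```

```text
bar end R [-0.125 -0.875] 0.978 mm [2.3081 0.324  0.    ]
rod end front R [0. 0.] 0.994 mm [0. 0. 0.]
feet R [ 0.    -0.125] 0.986 mm [ 0.3338 -0.0008  0.    ]
bar end L [-4.25  -1.375] 0.36 mm [ 3.399  10.9971  0.    ]
then red 61 246.0 177.52459016393442 241 251 173 182 [0.5782 0.0936 0.079 ]
then green 78 273.1666666666667 188.17948717948718 268 278 183 193 [ 0.5954 -0.0061  0.079 ]
now red 43 273.5813953488372 186.41860465116278 269 278 183 189 [0.6034 0.     0.079 ]
now green 24 242.91666666666666 177.41666666666666 241 244 174 181 [0.5717 0.1005 0.079 ]
```

>>> servo_tool --pt "0 0 0 0" --pt "0 0 0 0" --pt "0 0 0 0" --pt "0 0 0 0" --pt "0 0 -10 0" --claw -0.2

```text
t: 27.4
ee_pos: [0.5446, 0.0342, 0.0934]
tool_rot: [0.995, 0.096, -0.001, -0.0]
ft_force: [-0.1, 0.5, 0.7]
width: 0.0515
gripper_force: 0.0
```

>>> servo_tool --pt "0 0 -30 0" --pt "0 0 -65 0" --pt "0 30 -75 0" --pt "0 70 -75 0" --pt "0 110 -75 0"

```text
t: 27.9
ee_pos: [0.5677, -0.0748, 0.171]
tool_rot: [0.995, 0.097, 0.001, 0.0]
ft_force: [0.9, 0.2, -0.0]
width: 0.0513
gripper_force: 0.0
```

>>> servo_tool --pt "0 40 0 0" --pt "0 80 0 0" --pt "0 120 0 0" --pt "0 120 0 0" --pt "0 120 0 0"

```text
t: 28.4
ee_pos: [0.5896, -0.1925, 0.1695]
tool_rot: [0.995, 0.095, 0.0, -0.0]
ft_force: [-0.0, 0.4, -0.2]
width: 0.0507
gripper_force: 0.0
```

```bash
cat >> bar.py <<'E'
r0=r.astype(int);p0=p.astype(int)
for t,f in(("then",r0),("now",p0)):
    R,G,B=f[...,0],f[...,1],f[...,2]; k[:]=0; k[160:200,215:290]=1
    for n,m in(("red",(R>90)&(R>2*G)&(R>2*B)),("green",(G>50)&(G>1.5*R)&(G>1.25*B))):
        v,u=np.nonzero(m&k)
        if len(u): print("top",t,n,len(u),u.mean(),v.mean(),at_z("top",(u.mean(),v.mean()),.085))
for n,u,v in(("knob",254,194),("bar mid L",220,192),("bar mid R",285,182)):
    d,s=loc(r,p,u,v,5,16); print(n,d,s,"mm",(at_z("top",(u+d[0],v+d[1]),.072)-at_z("top",(u,v),.072))*1000)
E
python3 bar.py
```

```text
bar end R [-0.125 -0.875] 0.978 mm [2.3081 0.324  0.    ]
rod end front R [0. 0.] 0.994 mm [0. 0. 0.]
feet R [ 0.    -0.125] 0.986 mm [ 0.3338 -0.0008  0.    ]
bar end L [ 0.   -0.75] 0.962 mm [1.952  0.0717 0.    ]
then red 61 246.0 177.52459016393442 241 251 173 182 [0.5782 0.0936 0.079 ]
then green 78 273.1666666666667 188.17948717948718 268 278 183 193 [ 0.5954 -0.0061  0.079 ]
now red 48 273.3125 186.54166666666666 269 278 183 192 [0.6023 0.0001 0.079 ]
now green 69 246.08695652173913 177.47826086956522 241 251 173 181 [0.5786 0.0936 0.079 ]
top then red 90 231.17777777777778 179.85555555555555 [0.5783 0.0905 0.085 ]
top then green 95 269.8315789473684 173.1263157894737 [ 0.5976 -0.0078  0.085 ]
top now red 95 269.7368421052632 173.18947368421053 [ 0.5974 -0.0075  0.085 ]
top now green 97 231.01030927835052 179.659793814433 [0.5788 0.091  0.085 ]
knob [-0.125 -0.875] 0.955 mm [2.279  0.3605 0.    ]
bar mid L [-0.125 -1.   ] 0.988 mm [2.6058 0.4047 0.    ]
bar mid R [ 0.75 -1.  ] 0.995 mm [ 2.6766 -1.9312  0.    ]
```

Both mounts have been pushed to within about 0.5 mm of the original seat positions, and the bar is about 2.3 mm further forward than at the start. No firm stop was felt, so I'll regrip and push until the force rises.

```bash
python3 d.py .545 .0337 .15 11
```

```text
t 28.5 tcp [ 0.5894 -0.1908  0.1694] yaw 11.06 tilt z [-5.e-04  6.e-04 -1.e+00] w 0.0513
delta mm [  -0.5 -228.8   19.6] spin 0.06
```

>>> servo_tool --pt "0 -40 0 0" --pt "0 -80 0 0" --pt "0 -120 0 0" --pt "0 -160 0 0" --pt "-0.5 -200 5 0"

```text
t: 29.0
ee_pos: [0.5504, 0.0074, 0.1652]
tool_rot: [0.995, 0.097, 0.001, 0.0]
ft_force: [0.0, 0.4, 0.3]
width: 0.0513
gripper_force: 0.0
```

>>> servo_tool --pt "0 -20 10 0" --pt "0 -28.8 15 0" --pt "0 -28.8 15 0" --pt "0 -28.8 15 0" --pt "0 -28.8 15 0"

```text
t: 29.5
ee_pos: [0.5461, 0.0318, 0.1497]
tool_rot: [0.995, 0.095, 0.0, 0.0]
ft_force: [0.0, -0.7, -0.2]
width: 0.0513
gripper_force: 0.0
```

```bash
python3 d.py .545 .0336 .0845 11
```

```text
t 29.5 tcp [0.5461 0.0318 0.1497] yaw 10.95 tilt z [ 9.e-04 -4.e-04 -1.e+00] w 0.0513
delta mm [-0.8 -2.  65.2] spin -0.05
```

>>> servo_tool --pt "-1.5 -1.8 25 0" --pt "-1.5 -1.8 50 0" --pt "-1.5 -1.8 65 0" --pt "-1.5 -1.8 65 0" --pt "-1.5 -1.8 65 0"

```text
t: 30.0
ee_pos: [0.5441, 0.0334, 0.0846]
tool_rot: [0.995, 0.095, 0.0, 0.0]
ft_force: [0.3, 0.5, 0.6]
width: 0.0511
gripper_force: 0.0
```

>>> servo_tool --pt "0 0 0 0" --pt "0 0 0 0" --pt "0 0 0 0" --pt "0 0 0 0" --pt "0 0 0 0" --claw 1

```text
t: 30.5
ee_pos: [0.5447, 0.0336, 0.0855]
tool_rot: [0.995, 0.096, 0.001, 0.001]
ft_force: [-0.7, -1.6, 5.6]
width: 0.0132
gripper_force: 58.7
```

>>> servo_tool --pt "0.5 0 0 0" --pt "1 0 0 0" --pt "1 0 0 0"

```text
t: 30.8
ee_pos: [0.5448, 0.0336, 0.0855]
tool_rot: [0.995, 0.096, 0.0, 0.001]
ft_force: [-2.9, -2.5, 8.4]
width: 0.0132
gripper_force: 58.9
```

>>> servo_tool --pt "0.5 0 0 0" --pt "1 0 0 0" --pt "1 0 0 0"

```text
t: 31.1
ee_pos: [0.5451, 0.0336, 0.0855]
tool_rot: [0.995, 0.096, -0.0, 0.001]
ft_force: [-5.5, -3.6, 10.1]
width: 0.013
gripper_force: 59.1
```

>>> servo_tool --pt "0.5 0 0 0" --pt "1 0 0 0" --pt "1 0 0 0"

```text
t: 31.4
ee_pos: [0.5452, 0.0337, 0.0854]
tool_rot: [0.995, 0.096, -0.001, 0.001]
ft_force: [-6.2, -4.9, 13.2]
width: 0.0133
gripper_force: 59.4
```

>>> servo_tool --pt "0.5 0 0 0" --pt "1 0 0 0" --pt "1 0 0 0"

```text
t: 31.7
ee_pos: [0.5452, 0.0337, 0.0854]
tool_rot: [0.995, 0.096, -0.002, 0.002]
ft_force: [-9.2, -4.3, 15.1]
width: 0.0132
gripper_force: 59.6
```

It's a firm stop: the force rises with no motion. I'll unload a little, release and retreat.

>>> servo_tool --pt "-1 0 0 0" --pt "-2 0 0 0"

```text
t: 31.9
ee_pos: [0.5452, 0.0336, 0.0855]
tool_rot: [0.995, 0.096, -0.0, 0.001]
ft_force: [-2.5, -2.9, 7.7]
width: 0.0132
gripper_force: 58.8
```

>>> servo_tool --pt "0 0 0 0" --pt "0 0 0 0" --pt "0 0 0 0" --pt "0 0 0 0" --pt "0 0 -10 0" --claw -0.2

```text
t: 32.4
ee_pos: [0.5446, 0.0348, 0.0934]
tool_rot: [0.995, 0.096, -0.001, -0.0]
ft_force: [0.3, 0.7, -0.5]
width: 0.0513
gripper_force: 0.0
```

>>> servo_tool --pt "0 0 -30 0" --pt "0 0 -65 0" --pt "0 30 -75 0" --pt "0 70 -75 0" --pt "0 110 -75 0"

```text
t: 32.9
ee_pos: [0.5676, -0.0741, 0.171]
tool_rot: [0.995, 0.097, 0.001, 0.0]
ft_force: [0.2, 0.5, -0.2]
width: 0.0515
gripper_force: 0.0
```

>>> servo_tool --pt "0 40 0 0" --pt "0 80 0 0" --pt "0 120 0 0" --pt "0 120 0 0" --pt "0 120 0 0"

```text
t: 33.4
ee_pos: [0.5895, -0.1919, 0.1695]
tool_rot: [0.995, 0.095, 0.0, -0.0]
ft_force: [0.4, 0.8, -0.0]
width: 0.0513
gripper_force: 0.0
```

```bash
python3 bar.py
```

```text
bar end R [-0.125 -1.   ] 0.979 mm [2.6388 0.3241 0.    ]
rod end front R [0. 0.] 0.994 mm [0. 0. 0.]
feet R [ 0.    -0.125] 0.984 mm [ 0.3338 -0.0008  0.    ]
bar end L [-0.125 -0.875] 0.958 mm [2.2721 0.4032 0.    ]
then red 61 246.0 177.52459016393442 241 251 173 182 [0.5782 0.0936 0.079 ]
then green 78 273.1666666666667 188.17948717948718 268 278 183 193 [ 0.5954 -0.0061  0.079 ]
now red 42 273.35714285714283 186.4047619047619 269 278 183 192 [0.603  0.0006 0.079 ]
now green 67 246.13432835820896 177.50746268656715 241 251 173 181 [0.5786 0.0934 0.079 ]
top then red 90 231.17777777777778 179.85555555555555 [0.5783 0.0905 0.085 ]
top then green 95 269.8315789473684 173.1263157894737 [ 0.5976 -0.0078  0.085 ]
top now red 92 269.8152173913044 173.04347826086956 [ 0.5978 -0.0077  0.085 ]
top now green 98 231.1530612244898 179.46938775510205 [0.5793 0.0906 0.085 ]
knob [-0.125 -1.   ] 0.941 mm [2.6055 0.3662 0.    ]
bar mid L [-0.625 -1.   ] 0.991 mm [2.5844 1.6858 0.    ]
bar mid R [-0.125 -1.   ] 0.998 mm [2.6377 0.3332 0.    ]
```

```bash
python3 -c "
from cell import bot
print(bot.close_job())"
```

```text
the job is handed in; nothing more can be done
None
```

The specimens are swapped, green now in the left jaws and red in the right, with the bar pushed to a firm stop and both within about 1 mm of the original seat positions; the job was handed in at about 34 s.

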